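# Check a welded plate with the thermometer probe

### The arm

A 7-joint arm with a two-finger parallel gripper is mounted at the origin on the work surface. World frame = base frame: x ahead of the robot, y to its left, z up, the work surface at z = 0. Lengths are in m, angles in rad, forces in N, time in s.
With the tool pointing down it reaches from about 0.425 to 0.875 m from the base axis. Payload 4.7 kg.
Tool frame: the origin (TCP) lies midway between the tips of the shut fingers; the grasp point (between the pads) lies 19 mm behind it; x points along the fingers, y is the direction in which the jaws open and shut, and the axes are right-handed (so a half turn about x gives the same grasp; the last joint's range is limited). The gripper opens to 87 mm and grips with 3 to 60 N. Pads are 19 mm wide; open, the fingers measure 117 mm over their backs; the gripper's body (75 mm by 190 mm) begins 51 mm behind the grasp point.
Start: joints at [1.239, 0.321, -0.07, 1.45, 0.023, 1.371, -0.057], TCP at [0.22, -0.612, 0.223] pointing down, gripper open.
Joint ranges: [-2.86, 2.86], [-0.3, 2.09], [-1.38, 1.24], [0.06, 2.45], [-1.56, 4.7], [0.09, 2.05], [-2.69, 2.69]. Speed limits (rad/s): [2.57, 2.57, 3.14, 3.14, 3.14, 3.14, 3.14].

### API

Orientations are given as a rotation vector (axis times angle).
In Python, from bench import ctrl gives the robot as it stands. The module is installed in compiled form; this text tells all that it offers.
- The arm moves only by the tool servo_tool, never from a script. Its arguments are lists of equal length, an entry for each row: "dp": the shift along the tool's x, y, z in units of 25 mm (1.0 is 25 mm), a list of three; "yaw": the turn about the tool's x in units of 6 degrees (1.0 is 6 degrees). A call has exactly 5 rows; each row shifts and turns the commanded pose from where the row before left it, along the tool's axes as they then stand; what a row does not reach is not made up. A row lasts 1/10 s, in which the tool goes at most 50 mm and 8.59 degrees, less where a joint would pass 70% of its speed; a pose out of reach is approached as far as the arm can. A call is refused whole if a number of a shift passes 1 or a number of a turn 1, either way. A call with a gripper value outside its range is refused whole. "fingers" is the opening, from 0 (shut) to 1 (fully open), set as the call begins (left out, the last holds). The fingers move at their own pace and stop on an object; "grip_force" is the grip in N (left out, the last holds). Time passes only in rows, so rows that do not move let the fingers close, or fill a call up. It gives the time, the measured TCP pose, the force and the opening at its end, in the units of the state.
- ctrl.get_state(): the state, without advancing time (a new reading comes with each control period).
- ctrl.get_image(name): name is "scene" or "top" or "wrist"; returns (picture, depth): 420x560x3 uint8, red, green, blue; 420x560 float32, m along the optical axis (not along the pixel's ray), 0 where there is no reading.
- ctrl.camera_info(name): a dict with "fx", "fy", "cx", "cy" (pixels), "extrinsics" (4x4, takes a point from world to camera coordinates); the wrist camera has in their place "hand_eye" (4x4, takes a point from camera to tool coordinates, whose origin is the TCP and whose axes are the tool frame's). Camera axes: x right, y down, z forward; pixel columns grow to the right and rows downward; lengths in m; the calibration is good to about 2 mm. A picture is of the moment at which its call begins: read the wrist's pose just before it. camera_info takes no time and is no camera call.
- ctrl.close_job(): hands the job in, once; it reports no verdict.
Trained networks look in the newest picture that a camera, given by its name, has taken for a name from the list of things; names that differ only in an ending like _2 or _b are one class to them, and where a whole thing is asked for, a point or a joint stands for the part that bears it (a point fixed in the world has none). Each returns a list of dicts, best first, with "score" (0 to 1); they miss things now and then, are a little off and sometimes report something else, mostly with a low value. They report only what shows in the picture. A call takes as long as a camera call. They do not tell look-alikes from the thing itself.
- ctrl.search_frame(camera, label): "extent" ([left, top, right, bottom] in pixels, round what is visible of it).
- ctrl.cut_out(camera, label): "region" (420x560 bool, what is visible of it) and "extent" ([left, top, right, bottom] in pixels, round what is visible of it).
The state is a dict: "time": time; "joint_positions": joint angles; "qd": joint speeds; "joint_torque": joint torques, N m; "position": TCP position; "tool_rot": TCP orientation; "ft_force": force on the tool from outside, world axes, zero at the start; "torque": the same for the moment, N m; "grip_width": opening from 0.0 (shut) to 1.0 (fully open).
Only numpy, scipy, OpenCV 4.12 (cv2) and the standard library are available. Lean on these libraries where they do the work, as an engineer would, in place of code of your own. Each camera call takes 0.05 s, during which the arm holds its last target.

### The job

Take the orange thermometer probe out of its holder and, on the welded plate with the yellow ring, first point it at the black dot on the weld bead from about 8 cm away without touching and keep it still for a good second. Then set its sprung copper tip gently inside the yellow ring, the probe square to the sloping plate and the tip pressed about half-way in, and finish while holding it there: do not put it down or let go. Leave the plate with the blue ring and everything else on the bench alone.

Things in the scene. Friction and masses are not known exactly. Their poses are not given: they have to be found in the camera images.
- probe: Pen-shaped probe, 0.18 kg, upright in the holder, tip down. Origin: end of the unpressed tip; z runs from tip to handle. Along z: copper tip rod, 8 mm thick, 0-24 mm; barrel, 18 mm thick, to 70; black collar, 40 mm across, to 78, resting on the holder; orange square handle 28 x 28 mm (sides along x, y) to 168, free all round. It aims along -z, out of the tip; on target within 13 mm of that line.
- tip (a point): The round end of the copper tip: at the probe's origin while unpressed; it moves up along the probe's z as it is pressed in.
- probe_tip (a joint): How far the sprung copper tip is pushed into the barrel: 0 free, 0.012 m fully in at a hard stop. Spring 500 N/m with 1 N preload: 1 N begins to move it, 4 N at half-way (0.006 m), 7 N at the stop.
- holder: Fixed stand for the probe, teal base 100 x 100 mm, aluminium top 80 x 80 mm at height 78 mm with a 25 mm hole through which the probe's barrel hangs, its tip 8 mm above the bench. Origin on the bench, under the middle of the hole. Lift the probe straight up at least 75 mm to clear it. It may stand left, middle or right.
- plate: The plate to check, fixed on a teal rest: steel, 120 x 150 x 10 mm, weld bead (14 mm wide, 3 mm proud) along its x through the middle. It slopes 0.35 rad (20 degrees), facing the robot's side within 30 degrees in yaw, far edge higher. Origin: centre of its top face, 70 mm above the bench; z square to the face, outwards; x up the slope, y across. Two 6 mm dark clips on its upper edge.
- dot (a point): Centre of the black dot, 18 mm across, on top of the weld bead of the plate with the yellow ring, at (0, 0, 3) mm in the plate's frame; axes as the plate's.
- ring (a point): Centre of the yellow painted ring (20 mm inside, 32 mm outside) on the plate, at (0, 42, 0) mm in the plate's frame: on its +y side; axes as the plate's.
- other_plate: A second plate, alike in all respects but with a blue ring; not to be touched. Origin and axes as for the plate.
- tube_a: Ribbed steel tube offcut standing upright, 72 mm across, 110 mm high; origin under its centre. Leave alone.
- tube_b: Ribbed steel tube offcut standing upright, 72 mm across, 75 mm high; origin under its centre. Leave alone.
- bottle: Clear bottle, 64 mm across, 210 mm high; origin under its centre. Leave alone.
- chip_hammer: Chipping hammer lying on the bench, 225 mm long along its x, head 120 mm across; origin on the bench by its middle. Leave alone.
- wire_brush: Wire brush lying bristles down, 260 mm long along its x, 36 mm high; origin under its middle. Leave alone.
- marker_tin: Grey tin, 68 mm across, 70 mm high; origin under its centre. Leave alone.
Not all that is in view belongs to the job. Leave any turquoise look-alike of the probe alone.

How it is judged:
On the way, in this order (a step that is already met when the one before it is completed fails the run):
1. the probe, held clear of the holder, points at the black dot from 45 to 130 mm (tip to dot) within 13 mm of the line of the tip, and is still, for 1 s (contact force between the fingers and probe above 2 N and contact force between probe and holder below 0.05 N and x of dot in the frame of probe between -0.013 and 0.013 m and y of dot in the frame of probe between -0.013 and 0.013 m and z of dot in the frame of probe between -0.13 and -0.045 m and linear speed of probe below 0.02 m/s and angular speed of probe below 0.15 rad/s), for 1 s.
2. the tip stands inside the yellow ring, probe square to the plate within 0.17 rad, tip pressed in 2 to 10.5 mm, for 0.3 s (contact force between the fingers and probe above 2 N and contact force between probe and holder below 0.05 N and distance between tip and ring below 0.01 m and angle between the z axis of probe and the z axis of plate, either way round below 0.17 rad and value of joint probe_tip between 0.002 and 0.0105 m and contact force between probe and plate between 0.8 and 10 N and linear speed of probe below 0.02 m/s), for 0.3 s.
At the end, for the whole second after the job is handed in: The robot still holds the probe out of the holder, at rest (under 20 mm/s), its tip within 10 mm of the yellow ring's centre, its axis within 0.17 rad (10 degrees) of square to the plate, the sprung tip pushed in 2 to 10.5 mm and the contact force between 0.8 and 10 N (all of step 2); the arm keeps its last pose, push and grip.
It fails at once if the probe is pressed on the plate with more than 20 N (contact force between probe and plate above 20 N).
It fails at once if the other plate is touched (contact force between any of probe, the arm, the fingers and other_plate above 0.5 N).
It fails at once if a bystander is moved by more than 20 mm (distance of any of tube_a, tube_b, bottle, chip_hammer, wire_brush, marker_tin from where it was at the start of the episode above 0.02 m).
It also fails if it takes over 48 s, if anything falls off the work surface, if the arm or the gripper's body presses on something with over 40 N, if the wrist force passes 120 N, or if a joint passes its speed limit or range.

## Working session

There is one attempt and no reset: what is moved stays moved. The work goes in short steps, Python scripts to look and compute and a tool call to move; the robot and the scene stay as the last step left them, time stands still between calls to the robot, and variables do not carry over. Pictures are saved under pics/ and viewed, and the job is handed in when it is done.

Besides the shell and the picture viewer there is one more tool, called after "Request:" as name([rows], argument=value, ...), one row to a line, values as JSON. servo_tool: Moves the arm, as the interface text tells. Its arguments: {"type":"object","properties":{"dp":{"type":"array","items":{"type":"array","items":{"type":"number"}}},"yaw":{"type":"array","items":{"type":"number"}},"fingers":{"type":"number"},"grip_force":{"type":"number"}},"required":["dp","yaw"]}

```bash
mkdir -p pics
python3 - <<'E'
from bench import ctrl
import cv2, numpy as np
s=ctrl.get_state(); print(s)
for n in ("scene","top","wrist"):
    im,d=ctrl.get_image(n); cv2.imwrite(f"pics/{n}0.png",im[:,:,::-1]); np.save(f"pics/{n}0.npy",d)
    print(n,ctrl.camera_info(n))
E
```

```text
{'time': 0.0, 'joint_positions': array([ 1.23907959,  0.32181835, -0.07010923,  1.45170164,  0.02260514,
        1.37079257, -0.05694686]), 'qd': array([-0.00265055, -0.00018701, -0.00053517, -0.00160441, -0.0010519 ,
       -0.0012032 ,  0.0004475 ]), 'joint_torque': array([-2.45021447e-04, -4.91285133e+01, -4.04187161e-01, -3.12530851e+01,
       -6.40695216e-02,  4.37557453e-02,  1.82603908e-04]), 'position': array([ 0.22010077, -0.61099942,  0.22145136]), 'tool_rot': array([ 2.0338452 ,  0.3572478 , -2.03472841]), 'ft_force': array([-0.46313422, -0.06006535,  0.51939406]), 'torque': array([-0.01074598, -0.03944119, -0.03066737]), 'grip_width': 0.9992263467752371}
scene {'fx': 438.130074468882, 'fy': 438.130074468882, 'cx': 276.8444418131578, 'cy': 204.2179953044042, 'extrinsics': array([[ 0.88934325,  0.45694108, -0.01653597, -0.52415453],
       [ 0.33825617, -0.68181956, -0.64861765, -0.14711088],
       [-0.30765459,  0.57125033, -0.76093476,  1.57531223],
       [ 0.        ,  0.        ,  0.        ,  1.        ]])}
top {'fx': 423.7394157670413, 'fy': 423.7394157670413, 'cx': 281.5332648556977, 'cy': 213.00056465093687, 'extrinsics': array([[ 0.08920595, -0.99600334, -0.00443201, -0.0307054 ],
       [-0.969061  , -0.08576302, -0.23144219,  0.61048363],
       [ 0.23013709,  0.0249409 , -0.97283856,  1.06330287],
       [ 0.        ,  0.        ,  0.        ,  1.        ]])}
wrist {'fx': 304.3724638647645, 'fy': 304.3724638647645, 'cx': 279.07982245742204, 'cy': 210.01546832186187, 'hand_eye': array([[ 2.73927838e-04, -2.79638668e-01,  9.60105276e-01,
        -1.60979532e-01],
       [ 9.99999959e-01,  1.51629289e-04, -2.41146903e-04,
         1.32857990e-03],
       [-7.81460816e-05,  9.60105303e-01,  2.79638698e-01,
        -7.68847134e-02],
       [ 0.00000000e+00,  0.00000000e+00,  0.00000000e+00,
         1.00000000e+00]])}
```

View pics/scene0.png

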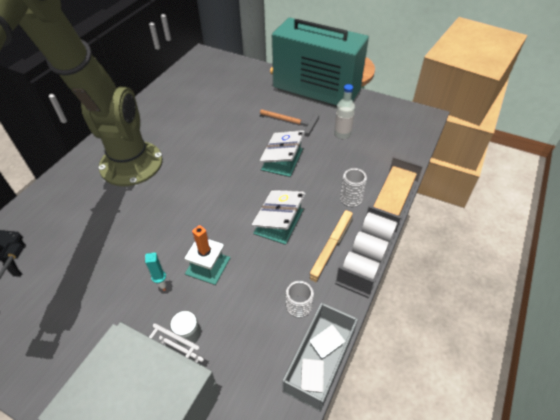

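View pics/top0.png

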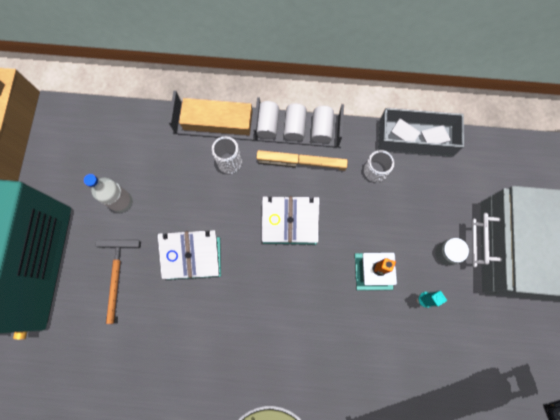

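View pics/wrist0.png

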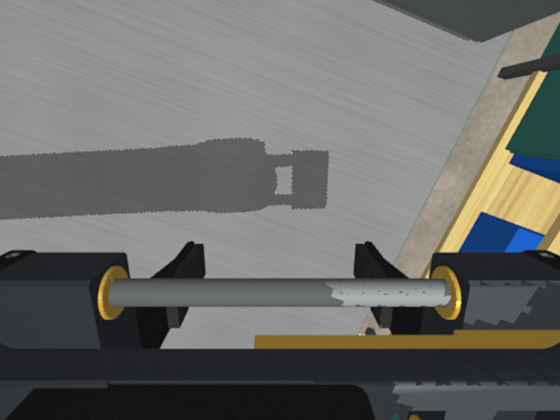

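The gripper only turns about its own vertical axis, so the 20° tilt has to come from pivoting the probe in the grip. The holder hole can serve as a fulcrum for that. First I'll locate everything.

```bash
cat > h.py <<'E'
from bench import ctrl
import cv2, numpy as np
from scipy.spatial.transform import Rotation as R
def cloud(cam,d,info,T=None):
    v,u=np.mgrid[0:420,0:560]
    P=np.stack([(u-info['cx'])/info['fx']*d,(v-info['cy'])/info['fy']*d,d],-1)
    if cam=='wrist':
        A=T@info['hand_eye']
    else: A=np.linalg.inv(info['extrinsics'])
    return P@A[:3,:3].T+A[:3,3]
def toolT():
    s=ctrl.get_state();T=np.eye(4);T[:3,:3]=R.from_rotvec(s['tool_rot']).as_matrix();T[:3,3]=s['position'];return T
def look(cam):
    T=toolT(); im,d=ctrl.get_image(cam); W=cloud(cam,d,ctrl.camera_info(cam),T); W[d==0]=np.nan
    return im,d,W
def proj(cam,p,T=None):
    i=ctrl.camera_info(cam); p=np.asarray(p,float)
    A=np.linalg.inv(T@i['hand_eye']) if cam=='wrist' else i['extrinsics']
    q=p@A[:3,:3].T+A[:3,3]
    return np.stack([i['fx']*q[...,0]/q[...,2]+i['cx'],i['fy']*q[...,1]/q[...,2]+i['cy']],-1)
E
python3 - <<'E'
from h import *
print(toolT().round(4))
for cam in ("top","scene"):
    im,d,W=look(cam)
    np.savez(f"pics/{cam}1.npz",im=im,W=W,d=d)
    for l in ("probe","holder","plate","tube_a","bottle","marker_tin"):
        for r in ctrl.cut_out(cam,l)[:3]:
            P=W[r['region']]; P=P[~np.isnan(P[:,0])]
            print(cam,l,round(r['score'],2),np.round(r['extent']),np.median(P,0).round(3),np.percentile(P,2,axis=0).round(3),np.percentile(P,98,axis=0).round(3))
E
```

```text
[[-6.000e-04  3.389e-01 -9.408e-01  2.201e-01]
 [ 1.300e-03 -9.408e-01 -3.389e-01 -6.112e-01]
 [-1.000e+00 -1.400e-03  1.000e-04  2.217e-01]
 [ 0.000e+00  0.000e+00  0.000e+00  1.000e+00]]
top probe 0.6 [420. 291. 443. 306.] [ 0.415 -0.354  0.151] [ 0.399 -0.373  0.074] [ 0.433 -0.344  0.171]
top probe 0.51 [370. 259. 397. 278.] [ 0.48  -0.233  0.163] [ 0.467 -0.252  0.083] [ 0.499 -0.223  0.18 ]
top holder 0.86 [352. 256. 402. 290.] [ 0.466 -0.22   0.076] [ 0.434 -0.284  0.004] [ 0.523 -0.191  0.082]
top plate 0.96 [262. 195. 320. 245.] [ 0.596 -0.001  0.071] [ 0.54  -0.073  0.047] [0.652 0.073 0.093]
top tube_a 0.95 [366. 150. 396. 185.] [ 0.775 -0.236  0.05 ] [ 0.741 -0.266  0.006] [ 0.808 -0.201  0.078]
top tube_a 0.78 [213. 138. 244. 171.] [0.764 0.192 0.072] [0.73  0.157 0.003] [0.796 0.223 0.114]
top tube_a 0.66 [266. 197. 321. 243.] [0.595 0.    0.072] [ 0.54  -0.072  0.05 ] [0.649 0.072 0.093]
top bottle 0.85 [ 84. 177. 135. 214.] [0.61  0.47  0.133] [0.587 0.452 0.008] [0.645 0.506 0.212]
top marker_tin 0.97 [435. 238. 471. 262.] [ 0.547 -0.43   0.069] [ 0.519 -0.465  0.008
[... 487 characters left out ...]
. 208.] [0.768 0.168 0.072] [0.732 0.153 0.001] [0.8   0.224 0.111]
scene holder 0.22 [191. 227. 208. 256.] [ 0.494 -0.251  0.138] [ 0.47  -0.26   0.083] [ 0.501 -0.235  0.178]
scene plate 0.83 [253. 193. 304. 232.] [ 0.599 -0.01   0.071] [ 0.541 -0.077  0.048] [0.654 0.068 0.092]
scene tube_a 0.68 [340. 170. 368. 209.] [0.769 0.167 0.075] [0.736 0.153 0.007] [0.8   0.222 0.111]
scene tube_a 0.59 [287. 280. 313. 315.] [ 0.779 -0.242  0.046] [ 0.748 -0.273  0.001] [ 0.812 -0.207  0.076]
scene bottle 0.89 [336.  85. 353. 138.] [0.625 0.462 0.103] [0.592 0.448 0.006] [0.65 0.49 0.21]
scene marker_tin 0.89 [173. 312. 197. 344.] [ 0.563 -0.447  0.068] [ 0.528 -0.473  0.013] [ 0.586 -0.417  0.073]
```

Run:
```python
import cv2
im=cv2.imread("pics/top0.png")
c=cv2.resize(im[190:310,140:330],None,fx=4,fy=4,interpolation=cv2.INTER_CUBIC);cv2.imwrite("pics/topplates.png",c)
c=cv2.resize(im[230:320,340:480],None,fx=5,fy=5,interpolation=cv2.INTER_CUBIC);cv2.imwrite("pics/topholder.png",c)
```

```text
(no output)
```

View pics/topplates.png

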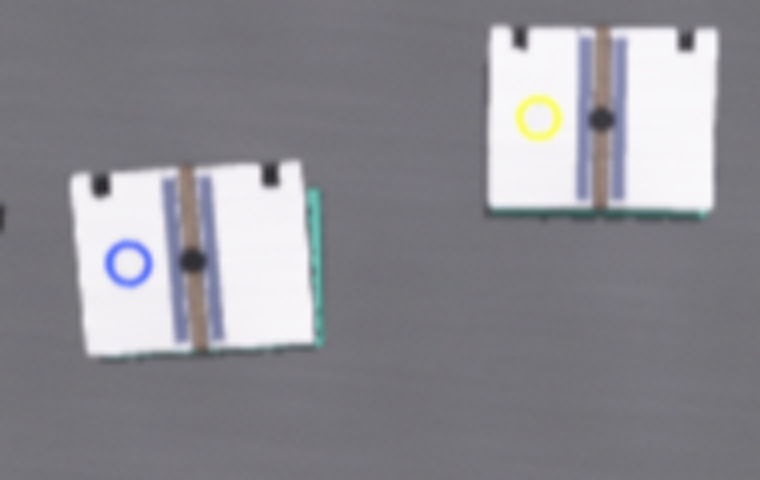

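View pics/topholder.png

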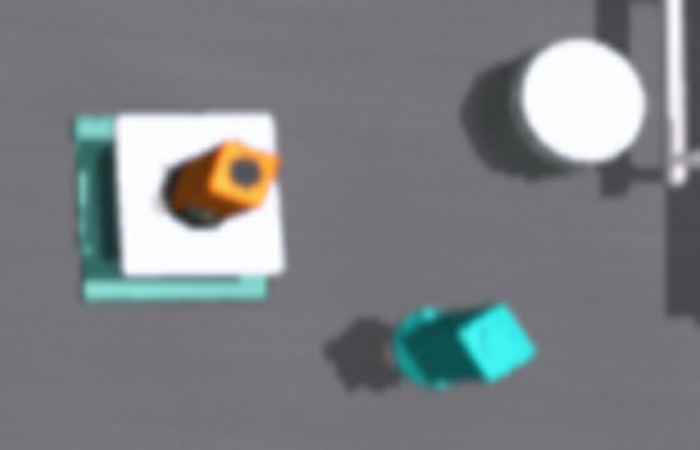

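Run:
```python
from h import *
for cam in ("top","scene"):
    f=np.load(f"pics/{cam}1.npz"); im,W,d=f['im'],f['W'],f['d']
    hsv=cv2.cvtColor(im,cv2.COLOR_RGB2HSV)
    # holder top: height ~.078 bright, near
    m=(abs(W[...,2]-.078)<.006)&(abs(W[...,0]-.485)<.08)&(abs(W[...,1]+.24)<.08)&(hsv[...,1]<70)
    ps=W[m][:,:2].astype(np.float32); r=cv2.minAreaRect(ps); print(cam,"holder top",r, m.sum(), np.median(W[m][:,2]))
    # orange
    o=(hsv[...,0]<16)&(hsv[...,1]>150)&(abs(W[...,0]-.485)<.08)&(abs(W[...,1]+.24)<.08)&(W[...,2]>.08)
    P=W[o]; print("orange",o.sum(),P.min(0),P.max(0)); t=P[P[:,2]>.168]; print(" top face",len(t),t.mean(0), cv2.minAreaRect(t[:,:2].astype(np.float32)) if len(t)>3 else "")
    tq=(hsv[...,0]>80)&(hsv[...,0]<98)&(hsv[...,1]>120)&(abs(W[...,0]-.42)<.06)&(abs(W[...,1]+.36)<.06); print("turq",W[tq].min(0),W[tq].max(0))
    # plate
    m=(abs(W[...,0]-.6)<.09)&(abs(W[...,1])<.1)&(W[...,2]>.035)&(W[...,2]<.105)
    pl=np.array([0,0,1.]);P=W[m]
    c=P.mean(0)
    keep=np.ones(len(P),bool)
    for _ in range(8):
        c=P[keep].mean(0); n=np.linalg.svd(P[keep]-c)[2][2]; n*=np.sign(n[2]); keep=abs((P-c)@n)<.004
    print("plate n",n,"tilt",np.arccos(n[2]),"yaw",np.arctan2(-n[1],-n[0]),keep.sum(),len(P))
    Q=P[keep]; r=cv2.minAreaRect(Q[:,:2].astype(np.float32)); print(r, "c",c, "z at center", c[2]-((r[0][0]-c[0])*n[0]+(r[0][1]-c[1])*n[1])/n[2])
    y=(hsv[...,0]>20)&(hsv[...,0]<36)&(hsv[...,1]>90)&m; print("ring",y.sum(),W[y].mean(0))
    k=(hsv[...,2]<60)&m&(abs(W[...,0]-.6)<.03)&(abs(W[...,1])<.03); print("dot",k.sum(),W[k].mean(0))
```

```text
top holder top ((0.4839429259300232, -0.2405209094285965), (0.0778728723526001, 0.08105805516242981), 5.30233097076416) 674 0.07870137103600328
orange 109 [ 0.46956433 -0.25579406  0.0876287 ] [ 0.49667459 -0.22370156  0.17961503]
 top face 37 [ 0.48153448 -0.23556026  0.17446612] ((0.48276209831237793, -0.2394769936800003), (0.027486255392432213, 0.024431852623820305), 75.81900787353516)
turq [ 0.39991507 -0.41491604  0.00091584] [ 0.44689829 -0.34301883  0.1722632 ]
plate n [-0.34352549 -0.02596481  0.93878435] tilt 0.35171183038220705 yaw 0.07543991479765857 2288 2520
((0.595005214214325, -0.0004183351993560791), (0.11503279954195023, 0.1496288925409317), 4.694484710693359) c [5.94283533e-01 5.64788638e-05 7.08842131e-02] z at center 0.07113516244085602
ring 51 [0.59286731 0.04166057 0.07208696]
dot 0 [nan nan nan]
scene holder top ((0.48514509201049805, -0.2428714632987976), (0.08128494024276733, 0.08360245078802109), 6.156299114227295) 495 0.07735025331209755
orange 274 [ 0.469988   -0.26052786  0.08758257] [ 0.5018212  -0.22683324  0.17888379]
 top face 90 [ 0.48758226 -0.24530984  0.17447404] ((0.48503121733665466, -0.2431483119726181), (0.02856476977467537, 0.02873418666422367), 68.78189086914062)
turq [ 0.40308753 -0.38228767  0.07324663] [ 0.43854163 -0.3482862   0.17190096]
plate n [-0.34493331 -0.0265732   0.93825097] tilt 0.3532568512620533 yaw 0.07688680278339799 1185 1434
((0.5960072875022888, -0.0030839815735816956), (0.11616156995296478, 0.15478919446468353), 4.735255718231201) c [ 0.59703486 -0.00652047  0.07044497] z at center 0.07016453214549014
ring 8 [0.59339466 0.03911735 0.07131991]
dot 3 [ 0.5954242  -0.00355641  0.0759678 ]<stdin>:22: RuntimeWarning: Mean of empty slice.
  ret = um.true_divide(
```

The top picture shows the yellow-ring plate with its dot at about (290,219) and ring at (275,219). The holder with the orange probe is at (378,268), and the turquoise decoy at (432,298). Colour and depth confirm these: holder ≈ (0.484,-0.242), and the plate is tilted 0.352 with yaw ≈ 0.076. I'll write a small planner and go hover above the probe.

```bash
cat >> h.py <<'E'
def plan(p, a_deg=None, T=None):
    """target TCP p, tool-y heading a (deg). prints tool-axis deltas (turn last)"""
    T=toolT() if T is None else T
    a0=np.degrees(np.arctan2(T[1,1],T[0,1]))
    d=T[:3,:3].T@(np.asarray(p)-T[:3,3])/.025
    print("tcp",T[:3,3].round(4),"a",a0.round(2),"units x,y,z",d.round(2),"yaw", None if a_deg is None else round(-(a_deg-a0)/6,2), "t",round(ctrl.get_state()['time'],2))
E
python3 -c "
from h import *
plan([.4845,-.2415,.27],-107)"
```

```text
tcp [ 0.2203 -0.6116  0.2226] a -70.19 units x,y,z [ -1.9  -10.34 -14.96] yaw 6.14 t 0.85
```

Request:
servo_tool([
  [-0.7, -0.7, -1],
  [-0.6, -0.7, -1],
  [-0.6, -0.7, -1],
  [0, -0.7, -1],
  [0, -0.7, -1],
], yaw=[0, 0, 0, 0, 0], fingers=1)

```text
time: 1.35
position: [0.3091, -0.4861, 0.271]
tool_rot: [2.033, 0.353, -2.032]
ft_force: [-0.2, 0.4, -0.5]
grip_width: 0.999
```

Request:
servo_tool([
  [0, -0.7, -1],
  [0, -0.7, -1],
  [0, -0.7, -1],
  [0, -0.7, -1],
  [0, -0.7, -1],
], yaw=[0, 0, 0, 0, 0])

```text
time: 1.85
position: [0.3968, -0.3611, 0.2703]
tool_rot: [2.034, 0.354, -2.033]
ft_force: [1.1, -0.2, -0.4]
grip_width: 0.999
```

Request:
servo_tool([
  [0, -0.7, -1],
  [0, -0.7, -1],
  [0, -0.7, -1],
  [0, -0.7, -1],
  [0, -0.54, -0.96],
], yaw=[0, 0, 0, 0, 1])

```text
time: 2.35
position: [0.4853, -0.24, 0.2704]
tool_rot: [2.094, 0.252, -2.093]
ft_force: [-0.0, -0.6, 0.2]
grip_width: 0.998
```

Request:
servo_tool([
  [0, 0, 0],
  [0, 0, 0],
  [0, 0, 0],
  [0, 0, 0],
  [0, 0, 0],
], yaw=[1, 1, 1, 1, 1])

```text
time: 2.85
position: [0.4845, -0.2415, 0.2702]
tool_rot: [-2.068, 0.299, 2.068]
ft_force: [-0.7, 0.3, -1.1]
grip_width: 0.998
```

Run:
```python
from h import *
plan([.4845,-.2415,.27],-107)
T=toolT(); print(T.round(3))
im,d,W=look("wrist"); cv2.imwrite("pics/w1.png",im[:,:,::-1]); np.savez("pics/w1.npz",im=im,W=W,T=T)
hsv=cv2.cvtColor(im,cv2.COLOR_RGB2HSV)
o=(hsv[...,0]<16)&(hsv[...,1]>150)&(W[...,2]>.165)&(W[...,2]<.19)
P=W[o]; print(len(P),P.mean(0)); print(cv2.minAreaRect(P[:,:2].astype(np.float32)), np.median(P[:,2]))
```

```text
tcp [ 0.4845 -0.2415  0.2702] a -106.43 units x,y,z [ 0.01 -0.    0.  ] yaw 0.1 t 2.85
[[ 0.    -0.283 -0.959  0.485]
 [-0.    -0.959  0.283 -0.242]
 [-1.     0.    -0.     0.27 ]
 [ 0.     0.     0.     1.   ]]
645 [ 0.48774132 -0.24202483  0.17409535]
((0.48605161905288696, -0.24281583726406097), (0.026769107207655907, 0.02615276165306568), 73.90880584716797) 0.1746216179753589
```

View pics/w1.png

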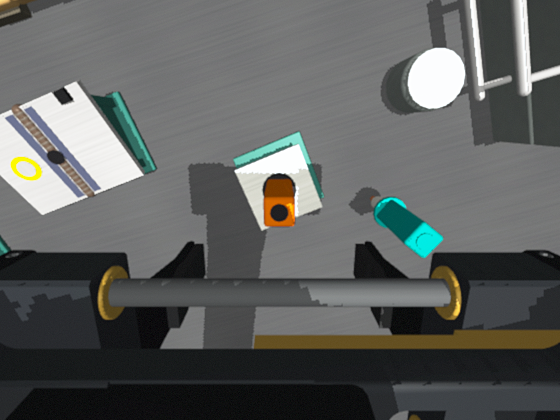

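The wrist picture shows the orange handle top square to the jaws at (279,212), with the turquoise decoy clear at (410,225). Descending and gripping.

Request:
servo_tool([
  [1, 0, -0.06],
  [1, 0, 0],
  [1, 0, 0],
  [1, 0, 0],
  [1, 0, 0],
], yaw=[0, 0, 0, 0, 0])

```text
time: 3.4
position: [0.4859, -0.2421, 0.1443]
tool_rot: [-2.072, 0.293, 2.071]
ft_force: [0.5, 0.6, -0.1]
grip_width: 1.0
```

Request:
servo_tool([
  [1, 0, 0],
  [0.05, 0, 0],
  [0, 0, 0],
  [0, 0, 0],
  [0, 0, 0],
], yaw=[0, 0, 0, 0, 0])

```text
time: 3.9
position: [0.487, -0.2425, 0.1205]
tool_rot: [-2.073, 0.295, 2.068]
ft_force: [0.5, 0.2, 0.7]
grip_width: 1.003
```

Request:
servo_tool([
  [0, 0, 0],
  [0, 0, 0],
  [0, 0, 0],
  [0, 0, 0],
  [0, 0, 0],
], yaw=[0, 0, 0, 0, 0], fingers=0, grip_force=15)

```text
time: 4.4
position: [0.486, -0.242, 0.1188]
tool_rot: [-2.07, 0.294, 2.07]
ft_force: [-0.4, -0.1, -0.1]
grip_width: 0.63
```

Request:
servo_tool([
  [0, 0, 0],
  [0, 0, 0],
  [0, 0, 0],
  [0, 0, 0],
  [0, 0, 0],
], yaw=[0, 0, 0, 0, 0])

```text
time: 4.9
position: [0.486, -0.242, 0.1188]
tool_rot: [-2.07, 0.294, 2.07]
ft_force: [-0.5, 0.5, -0.5]
grip_width: 0.325
```

Width 0.325 × 87 = 28 mm, so the handle is gripped. Next I lift 50 mm, which leaves only the thin rod in the hole.

Request:
servo_tool([
  [-0.5, 0, 0],
  [-0.5, 0, 0],
  [-0.5, 0, 0],
  [-0.5, 0, 0],
  [0, 0, 0],
], yaw=[0, 0, 0, 0, 0])

```text
time: 5.4
position: [0.4875, -0.2427, 0.1716]
tool_rot: [-2.075, 0.296, 2.066]
ft_force: [0.5, 0.0, -1.6]
grip_width: 0.321
```

Run:
```python
from h import *
plan([.486,-.242,.169],-106)
for c in("scene","wrist"):
    im,d,W=look(c)
    if c=="scene": im=cv2.resize(im[190:310,130:270],None,fx=5,fy=5,interpolation=cv2.INTER_CUBIC)
    cv2.imwrite(f"pics/{c}2.png",im[:,:,::-1])
```

```text
tcp [ 0.4875 -0.2427  0.1716] a -106.19 units x,y,z [ 0.11 -0.01  0.07] yaw -0.03 t 5.4
```

View pics/scene2.png

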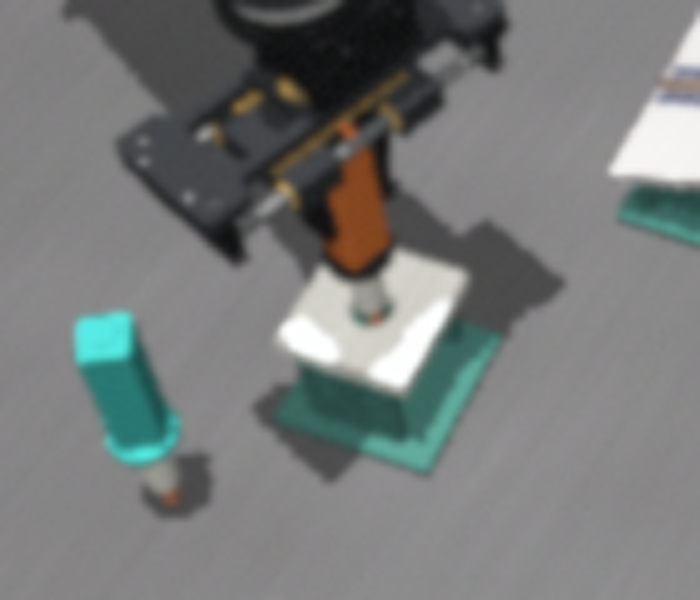

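The probe is lifted with only the copper rod in the hole, at crop (372,318). Now I tilt it by moving along tool +z.

Request:
servo_tool([
  [0, 0, 0.2],
  [0, 0, 0.2],
  [0, 0, 0.2],
  [0, 0, 0.2],
  [0, 0, 0.2],
], yaw=[0, 0, 0, 0, 0])

```text
time: 6.0
position: [0.462, -0.235, 0.1688]
tool_rot: [-2.071, 0.295, 2.069]
ft_force: [3.6, -1.7, -3.2]
grip_width: 0.32
```

Run:
```python
from h import *
plan([.486,-.242,.169],-106)
print(ctrl.get_state()['ft_force'],ctrl.get_state()['torque'])
for c in("scene","wrist"):
    im,d,W=look(c)
    if c=="scene": im=cv2.resize(im[190:310,130:270],None,fx=5,fy=5,interpolation=cv2.INTER_CUBIC)
    cv2.imwrite(f"pics/{c}3.png",im[:,:,::-1])
```

```text
tcp [ 0.462  -0.235   0.1688] a -106.18 units x,y,z [-0.01  0.   -1.  ] yaw -0.03 t 6.0
[ 3.57186409 -1.66215019 -3.20382111] [-0.28475339 -0.99059453 -0.01429678]
```

View pics/scene3.png

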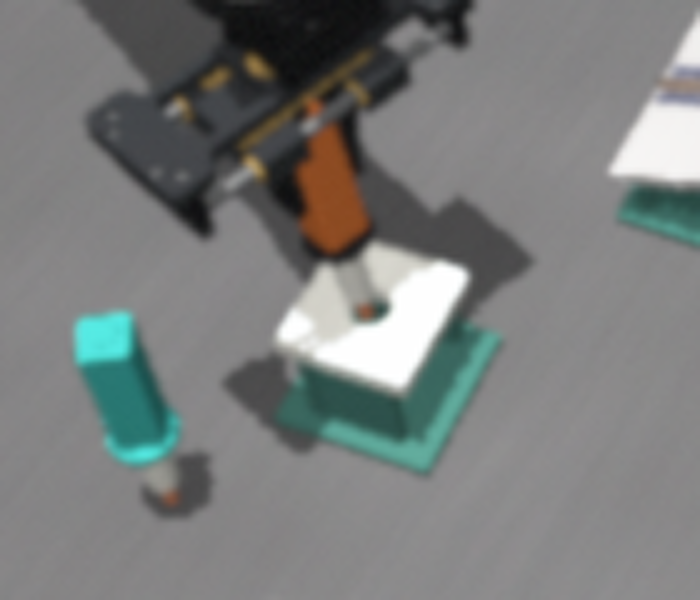

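View pics/wrist3.png

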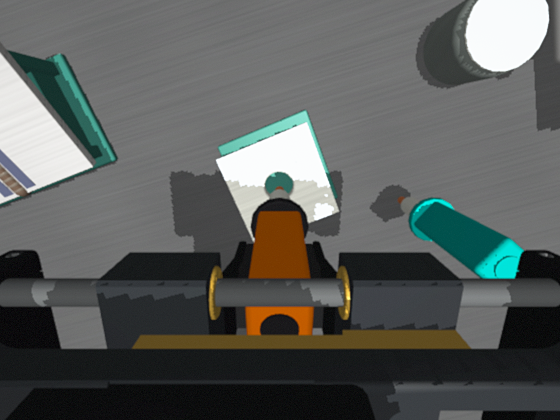

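It's pivoting with only about 4 N of side force. Continuing.

Request:
servo_tool([
  [0, 0, 0.25],
  [0, 0, 0.25],
  [0, 0, 0.25],
  [0, 0, 0.25],
  [0, 0, 0],
], yaw=[0, 0, 0, 0, 0])

```text
time: 6.6
position: [0.4368, -0.2278, 0.169]
tool_rot: [-2.069, 0.295, 2.071]
ft_force: [1.0, -0.4, -1.9]
grip_width: 0.321
```

Run:
```python
from h import *
plan([.486,-.242,.169],-106)
print(ctrl.get_state()['ft_force'],ctrl.get_state()['torque'])
T=toolT()
for c in("scene","wrist"):
    im,d,W=look(c)
    np.savez(f"pics/{c}4.npz",im=im,W=W,T=T)
    hsv=cv2.cvtColor(im,cv2.COLOR_RGB2HSV)
    o=(hsv[...,0]<16)&(hsv[...,1]>150)&(W[...,2]>.1)&(abs(W[...,0]-T[0,3])<.07)&(abs(W[...,1]-T[1,3])<.07)
    P=(W[o]-T[:3,3])@T[:3,:3]; print(c,len(P)); 
    cn=P.mean(0);print(cn,np.linalg.svd(P-cn)[2])
    if c=="scene": im=cv2.resize(im[190:310,130:270],None,fx=5,fy=5,interpolation=cv2.INTER_CUBIC)
    cv2.imwrite(f"pics/{c}4.png",im[:,:,::-1])
```

```text
tcp [ 0.4368 -0.2278  0.169 ] a -106.21 units x,y,z [-0.   -0.   -2.05] yaw -0.03 t 6.6
[ 1.01418787 -0.36641187 -1.89876742] [-0.08184113 -0.34062469 -0.015921  ]
scene 288
[-0.01072125  0.0023634  -0.01961039] [[ 0.95982009  0.06958568 -0.27185149]
 [ 0.09383301 -0.99258862  0.07722178]
 [-0.26446317 -0.09962765 -0.95923593]]
wrist 5997
[-0.02362273  0.00091502 -0.01566277] [[-0.93088086  0.0021295   0.3653167 ]
 [-0.00816038  0.9996123  -0.02662078]
 [ 0.36523175  0.0277619   0.93050258]]
```

View pics/scene4.png

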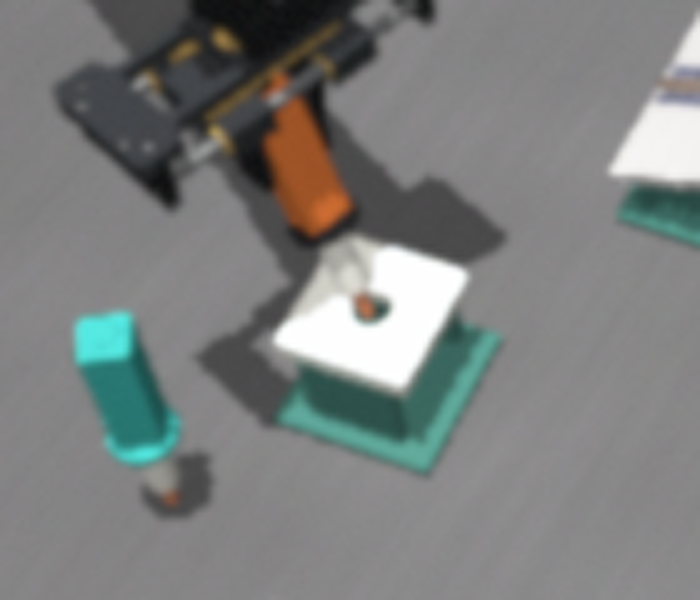

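View pics/wrist4.png

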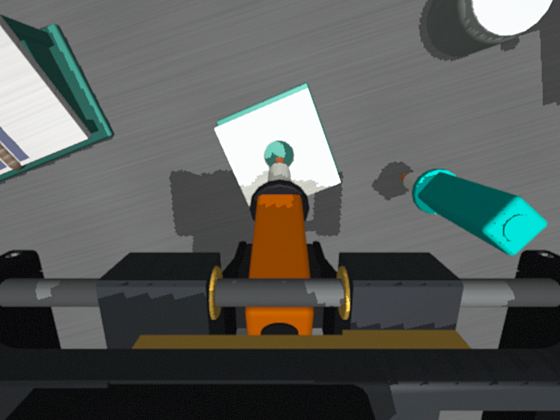

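The wrist depth fit puts the handle tilt at 0.374 rad in the right direction; the plate's is 0.352. I'll tighten the grip and lift out.

Request:
servo_tool([
  [0, 0, 0],
  [0, 0, 0],
  [-0.4, 0, 0],
  [-0.6, 0, 0],
  [-0.8, 0, 0],
], yaw=[0, 0, 0, 0, 0], grip_force=40)

```text
time: 7.2
position: [0.4371, -0.2275, 0.2139]
tool_rot: [-2.067, 0.293, 2.073]
ft_force: [0.1, 0.4, -2.6]
grip_width: 0.325
```

Request:
servo_tool([
  [-1, 0, 0],
  [-1, 0, 0],
  [-1, 0, 0],
  [-1, 0, 0],
  [0, 0, 0],
], yaw=[0, 0, 0, 0, 0])

```text
time: 7.7
position: [0.4394, -0.2285, 0.3179]
tool_rot: [-2.077, 0.297, 2.065]
ft_force: [1.0, -0.1, -2.8]
grip_width: 0.317
```

Request:
servo_tool([
  [0, 0, 0],
  [0, 0, 0],
  [0, 0, 0],
  [0, 0, 0],
  [0, 0, 0],
], yaw=[-0.7, -0.7, -0.7, -0.7, -0.6])

```text
time: 8.2
position: [0.4373, -0.2276, 0.3126]
tool_rot: [2.181, 0.085, -2.185]
ft_force: [-0.5, -0.2, -2.4]
grip_width: 0.32
```

Run:
```python
from h import *
plan([.486,-.242,.169],-85.7)
print(ctrl.get_state()['ft_force'],ctrl.get_state()['torque'],ctrl.get_state()['grip_width'])
for c in("scene","wrist","top"):
    T=toolT()
    im,d,W=look(c)
    np.savez(f"pics/{c}5.npz",im=im,W=W,T=T)
    hsv=cv2.cvtColor(im,cv2.COLOR_RGB2HSV)
    o=(hsv[...,0]<16)&(hsv[...,1]>150)&(W[...,2]>.13)&(abs(W[...,0]-T[0,3])<.09)&(abs(W[...,1]-T[1,3])<.07)
    P=(W[o]-T[:3,3])@T[:3,:3]; print(c,len(P)); 
    # predicted tip & collar
    th=.374; ax=np.array([-np.cos(th),0,np.sin(th)]); g=np.array([-.019,0.001,-.002])
    for k in (130,106,60,52): 
        p=T[:3,:3]@(g-ax*k/1000)+T[:3,3]; uv=proj(c,p,T); print(130-k,p.round(4),uv.round(1))
        cv2.circle(im,tuple(int(round(x)) for x in uv),1,(0,255,0),-1)
    if c=="wrist": im2=cv2.resize(im[80:360,180:380],None,fx=2.1,fy=2.1)
    else:
        u,v=uv.astype(int); im2=cv2.resize(im[max(v-60,0):v+60,max(u-70,0):u+70],None,fx=5,fy=5,interpolation=cv2.INTER_CUBIC)
    cv2.imwrite(f"pics/{c}5.png",im2[:,:,::-1])
```

```text
tcp [ 0.4373 -0.2276  0.3126] a -85.61 units x,y,z [ 5.74  0.73 -1.91] yaw 0.01 t 8.2
[-0.53018643 -0.15029242 -2.35826339] [-0.01658747  0.05161246  0.02446893] 0.31955537826621955
scene 295
0 [ 0.4865 -0.2247  0.2105] [200.7 217.4]
24 [ 0.4778 -0.2254  0.2328] [196.4 210.9]
70 [ 0.4611 -0.2268  0.2757] [187.9 198.1]
78 [ 0.4582 -0.227   0.2832] [186.3 195.8]
wrist 5996
0 [ 0.4865 -0.2246  0.2105] [278.9 155.1]
24 [ 0.4778 -0.2253  0.2329] [278.9 169.3]
70 [ 0.4611 -0.2267  0.2757] [278.8 203.9]
78 [ 0.4582 -0.227   0.2832] [278.8 211.2]
top 0
0 [ 0.4866 -0.2249  0.2106] [385.1 261.1]
24 [ 0.4779 -0.2256  0.233 ] [387.6 263.8]
70 [ 0.4613 -0.2268  0.2759] [392.8 269.4]
78 [ 0.4584 -0.2271  0.2833] [393.8 270.4]
```

View pics/scene5.png

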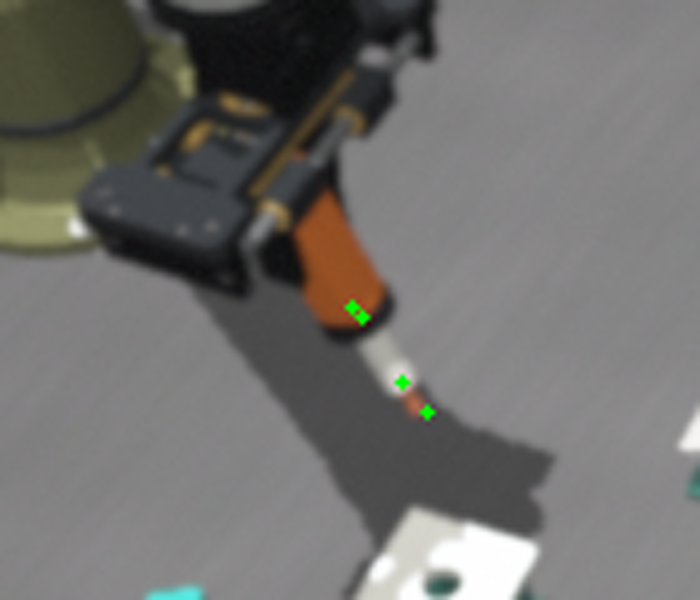

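View pics/wrist5.png

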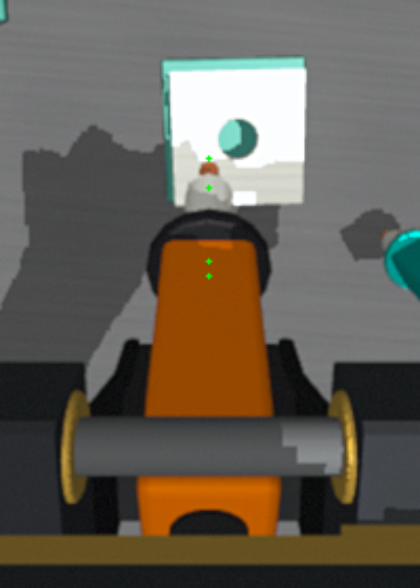

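View pics/top5.png

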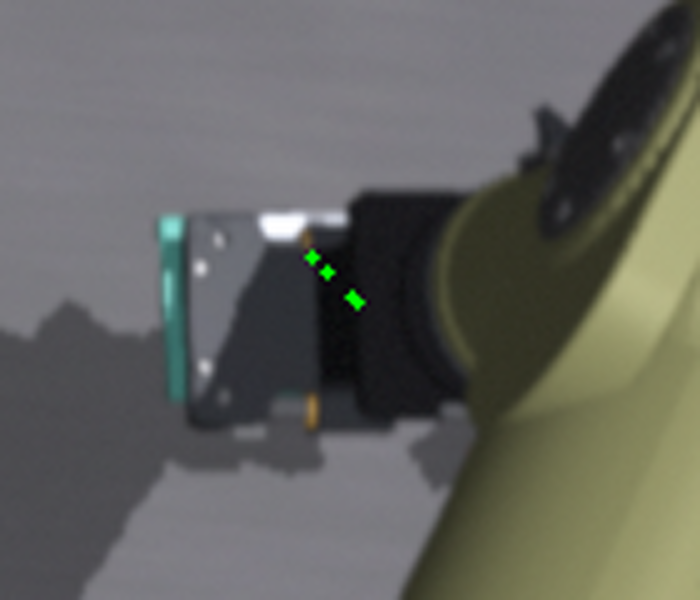

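The predicted tip lands within a few mm of the visible one in both views. I'll refit the tilt and tip from the depth.

```bash
cat > fit.py <<'E'
from h import *
def fit(f):
    im,W,T=f['im'],f['W'],f['T']
    hsv=cv2.cvtColor(im,cv2.COLOR_RGB2HSV); L=(W-T[:3,3])@T[:3,:3]
    o=(hsv[...,0]<16)&(hsv[...,1]>150)&(abs(L[...,1])<.03)&(abs(L[...,2])<.08)&(L[...,0]<.04)&(L[...,0]>-.075)
    P=L[o]; k=np.ones(len(P),bool)
    for _ in range(6):
        c=P[k].mean(0); n=np.linalg.svd(P[k]-c)[2][2]; n*=np.sign(n[2]); k=abs((P-c)@n)<.002
    c=np.array([c[0],(P[k][:,1].min()+P[k][:,1].max())/2,c[2]])
    print("n",n.round(3),"tilt",np.arctan2(n[0],n[2]).round(4),k.sum(),len(P))
    ax=np.array([-n[2],0,n[0]]); ax/=np.linalg.norm(ax); q=c+.014*n
    # axis point at tool x=-.019
    q=q+ax*((-.019-q[0])/ax[0]); print("axis pt",q.round(4))
    for nm,lo,hi in (("handle",None,None),):
        s=P[k]@ax; print("face low end along ax rel grasp", (s.min()-q@ax).round(4), "-> g=",(0.078-(s.min()-q@ax)).round(4))
    cp=(hsv[...,0]<16)&(hsv[...,1]>70)&(L[...,0]>.06)&(L[...,0]<.14)&(abs(L[...,1])<.015)&(abs(L[...,2]+.06)<.04)
    if cp.sum():
        s=(L[cp]-q)@ax; print("copper",cp.sum(),"low end",np.percentile(s,[0,5,50,100]).round(4))
    return q,ax
if __name__=="__main__":
    for a in ("pics/wrist4.npz","pics/wrist5.npz"): fit(np.load(a))
E
python3 fit.py
```

```text
n [0.325 0.002 0.946] tilt 0.3315 4998 5996
axis pt [-0.019   0.0009 -0.0036]
face low end along ax rel grasp -0.0552 -> g= 0.1332
copper 43 low end [-0.1296 -0.129  -0.1241 -0.1187]
n [0.326 0.001 0.945] tilt 0.3318 5001 5968
axis pt [-0.019  -0.0031 -0.0031]
face low end along ax rel grasp -0.0552 -> g= 0.1332
copper 42 low end [-0.1289 -0.128  -0.124  -0.1183]
```

```bash
python3 -c "
from h import *
plan([.521,-.007,.252],-85.7)"
```

```text
tcp [ 0.4375 -0.2278  0.3129] a -85.86 units x,y,z [ 2.44 -8.56 -3.98] yaw -0.03 t 8.35
```

Request:
servo_tool([
  [0, -0.6, -0.3],
  [0, -1, -0.5],
  [0.2, -1, -0.5],
  [0.2, -1, -0.5],
  [0.3, -1, -0.5],
], yaw=[0, 0, 0, 0, 0])

```text
time: 8.85
position: [0.4871, -0.1081, 0.296]
tool_rot: [2.185, 0.078, -2.185]
ft_force: [1.6, 0.1, -1.9]
grip_width: 0.317
```

Request:
servo_tool([
  [0.3, -1, -0.5],
  [0.4, -1, -0.5],
  [0.4, -1, -0.4],
  [0.4, -0.6, -0.2],
  [0.24, -0.36, -0.08],
], yaw=[0, 0, 0, 0, 0])

```text
time: 9.35
position: [0.521, -0.0054, 0.2515]
tool_rot: [2.182, 0.083, -2.186]
ft_force: [-0.4, 0.5, -2.1]
grip_width: 0.317
```

Run:
```python
from fit import *
plan([.521,-.007,.252],-85.7)
T=toolT(); im,d,W=look("wrist"); np.savez("pics/w6.npz",im=im,W=W,T=T)
q,ax=fit(dict(im=im,W=W,T=T))
tip=T[:3,:3]@(q-.129*ax)+T[:3,3]; A=T[:3,:3]@ax
print("tip",tip,"axis",A)
hsv=cv2.cvtColor(im,cv2.COLOR_RGB2HSV)
m=(abs(W[...,0]-.6)<.09)&(abs(W[...,1])<.1)&(W[...,2]>.035)&(W[...,2]<.1)
P=W[m];keep=np.ones(len(P),bool)
for _ in range(8):
    c=P[keep].mean(0); n=np.linalg.svd(P[keep]-c)[2][2]; n*=np.sign(n[2]); keep=abs((P-c)@n)<.004
print("plate n",n,"ang axis",np.arccos(A@n), "z at dot xy", c[2]-((.595-c[0])*n[0]+(-.0016-c[1])*n[1])/n[2])
y=(hsv[...,0]>22)&(hsv[...,0]<36)&(hsv[...,1]>90)&m
if y.sum():
  Y=W[y]; (cc,_,_)=cv2.fitEllipse(Y[:,:2].astype(np.float32)); print("ring",y.sum(),Y.mean(0),cc)
k=(hsv[...,2]<60)&m&(abs(W[...,0]-.595)<.02)&(abs(W[...,1])<.02); print("dot",k.sum(),W[k].mean(0) if k.any() else "")
for pt in ([.5945,-.0016,.0735],[.593,.041,.071],tip): print(proj("wrist",np.array(pt),T))
cv2.imwrite("pics/w6.png",im[:,:,::-1])
im,d,W=look("scene")
cv2.imwrite("pics/s6.png",cv2.resize(im[130:250,220:360],None,fx=5,fy=5,interpolation=cv2.INTER_CUBIC)[:,:,::-1])
```

```text
tcp [ 0.521  -0.0054  0.2515] a -85.72 units x,y,z [-0.02  0.06  0.  ] yaw -0.0 t 9.35
n [0.326 0.002 0.946] tilt 0.3316 4994 5976
axis pt [-0.019   0.0013 -0.0031]
face low end along ax rel grasp -0.055 -> g= 0.133
copper 46 low end [-0.1294 -0.1281 -0.1238 -0.1182]
tip [ 0.5658379  -0.00325118  0.14845921] axis [-0.32279758 -0.02504051  0.94613672]
plate n [-0.34107693 -0.02608913  0.93967329] ang axis 0.019417058634643925 z at dot xy 0.06916787070821494
ring 386 [0.59281518 0.03998586 0.06978339] (0.5922664403915405, 0.039965350180864334)
dot 177 [ 0.5943497  -0.00194327  0.07239214]
[279.70345647 124.56550118]
[240.20532387 122.91203548]
[279.18450722 160.19847279]
```

View pics/w6.png

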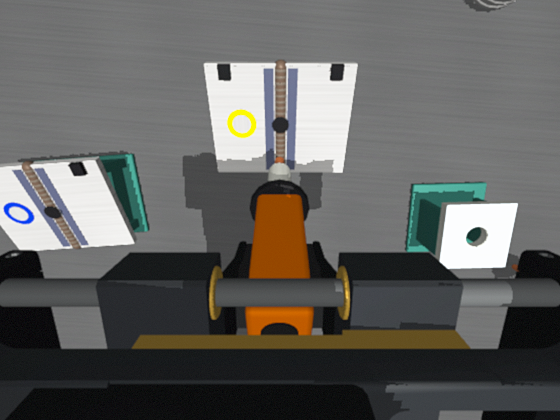

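View pics/s6.png

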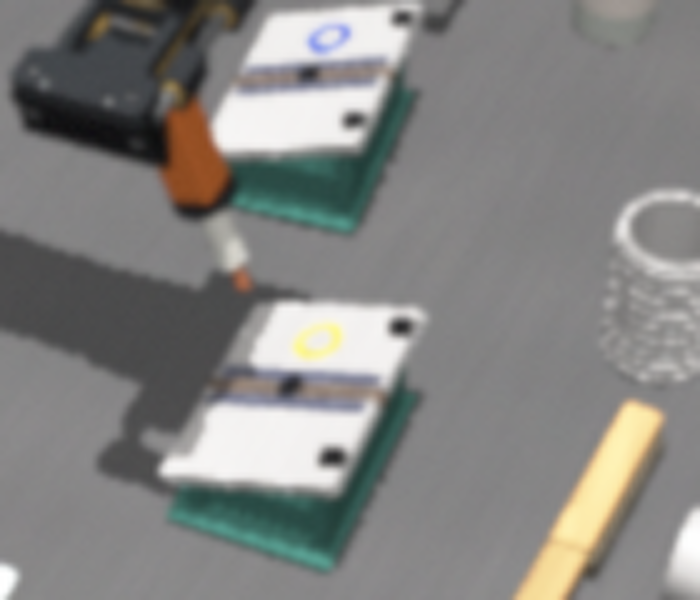

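The wrist picture shows the tip at (279,160) lined up with the dot at (280,124). Fitted aim error is ~3 mm at 80 mm, and the probe is 0.02 rad from the plate normal. Holding still.

Request:
servo_tool([
  [0, 0, 0],
  [0, 0, 0],
  [0, 0, 0],
  [0, 0, 0],
  [0, 0, 0],
], yaw=[0, 0, 0, 0, 0])

```text
time: 9.95
position: [0.5215, -0.0077, 0.253]
tool_rot: [2.184, 0.079, -2.184]
ft_force: [0.6, 0.5, -2.7]
grip_width: 0.319
```

Request:
servo_tool([
  [0, 0, 0],
  [0, 0, 0],
  [0, 0, 0],
  [0, 0, 0],
  [0, 0, 0],
], yaw=[0, 0, 0, 0, 0])

```text
time: 10.45
position: [0.5214, -0.0073, 0.2527]
tool_rot: [2.184, 0.08, -2.184]
ft_force: [-0.5, -0.3, -2.0]
grip_width: 0.319
```

Request:
servo_tool([
  [0, 0, 0],
  [0, 0, 0],
  [0, 0, 0],
  [0, 0, 0],
  [0, 0, 0],
], yaw=[0, 0, 0, 0, 0])

```text
time: 10.95
position: [0.5215, -0.0073, 0.2528]
tool_rot: [2.184, 0.08, -2.184]
ft_force: [0.4, -0.6, -2.1]
grip_width: 0.323
```

Request:
servo_tool([
  [0, 0, 0],
  [0, 0, 0],
  [0, 0, 0],
  [0, 0, 0],
  [0, 0, 0],
], yaw=[0, 0, 0, 0, 0])

```text
time: 11.45
position: [0.5214, -0.0073, 0.2528]
tool_rot: [2.184, 0.08, -2.184]
ft_force: [-0.3, 0.5, -1.7]
grip_width: 0.32
```

Run:
```python
from h import *
s=ctrl.get_state();T=toolT();print(s['ft_force'],s['position'])
n=np.array([-.3425,-.0262,.939]); n/=np.linalg.norm(n)
ring=np.array([.5925,.0402,.0705])
tl=np.array([-.019+.129*np.cos(.335),0,-.003-.129*np.sin(.335)])
off=T[:3,:3]@tl; print("tip now",T[:3,3]+off)
for h in (.03,.010,0,-.006):
    print(h); plan(ring+h*n-off)
print("n in tool",T[:3,:3].T@n)
```

```text
[-0.3406194   0.53102863 -1.73845878] [ 0.52144389 -0.00733494  0.25276903]
tip now [ 0.5667262  -0.0040087   0.14993705]
0.03
tcp [ 0.5214 -0.0073  0.2528] a -85.79 units x,y,z [ 2.05 -1.69 -0.75] yaw None t 11.45
0.01
tcp [ 0.5214 -0.0073  0.2528] a -85.79 units x,y,z [ 2.8  -1.69 -1.02] yaw None t 11.45
0
tcp [ 0.5214 -0.0073  0.2528] a -85.79 units x,y,z [ 3.18 -1.69 -1.16] yaw None t 11.45
-0.006
tcp [ 0.5214 -0.0073  0.2528] a -85.79 units x,y,z [ 3.4  -1.69 -1.24] yaw None t 11.45
n in tool [-0.93911126  0.00105351  0.34361159]
```

Request:
servo_tool([
  [0.4, -0.4, -0.2],
  [0.5, -0.4, -0.2],
  [0.6, -0.4, -0.2],
  [0.7, -0.3, -0.2],
  [0.5, -0.19, -0.18],
], yaw=[0, 0, 0, 0, 0])

```text
time: 11.95
position: [0.5421, 0.0387, 0.1829]
tool_rot: [2.181, 0.084, -2.186]
ft_force: [0.9, 0.2, -2.0]
grip_width: 0.32
```

Request:
servo_tool([
  [0, 0, 0],
  [0, 0, 0],
  [0, 0, 0],
  [0, 0, 0],
  [0, 0, 0],
], yaw=[0, 0, 0, 0, 0])

```text
time: 12.45
position: [0.5431, 0.0362, 0.186]
tool_rot: [2.185, 0.079, -2.183]
ft_force: [-0.5, 0.2, -1.6]
grip_width: 0.316
```

Run:
```python
from fit import *
plan([.521,-.007,.252])
T=toolT(); im,d,W=look("wrist"); q,ax=fit(dict(im=im,W=W,T=T))
n=np.array([-.3425,-.0262,.939]); n/=np.linalg.norm(n); ring=np.array([.5925,.0402,.0705])
tip=T[:3,:3]@(q-.129*ax)+T[:3,3]; print(tip,"rel ring",(tip-ring),"h",(tip-ring)@n)
cv2.imwrite("pics/w7.png",cv2.resize(im[40:190,180:380],None,fx=4,fy=4,interpolation=cv2.INTER_CUBIC)[:,:,::-1])
im,d,W=look("scene")
cv2.imwrite("pics/s7.png",cv2.resize(im[150:250,230:350],None,fx=6,fy=6,interpolation=cv2.INTER_CUBIC)[:,:,::-1])
print(ctrl.get_state()['ft_force'])
```

```text
tcp [0.5431 0.0362 0.186 ] a -85.83 units x,y,z [-2.64  1.66  1.01] yaw None t 12.45
n [0.325 0.002 0.946] tilt 0.3314 4986 5970
axis pt [-0.019   0.0013 -0.0031]
face low end along ax rel grasp -0.0552 -> g= 0.1332
copper 45 low end [-0.1434 -0.1397 -0.1246 -0.1178]
[0.58827351 0.03817161 0.0830496 ] rel ring [-0.00422649 -0.00202839  0.0125496 ] h 0.013286689884219367
[ 0.04372422  0.06161984 -2.1615578 ]
```

View pics/w7.png

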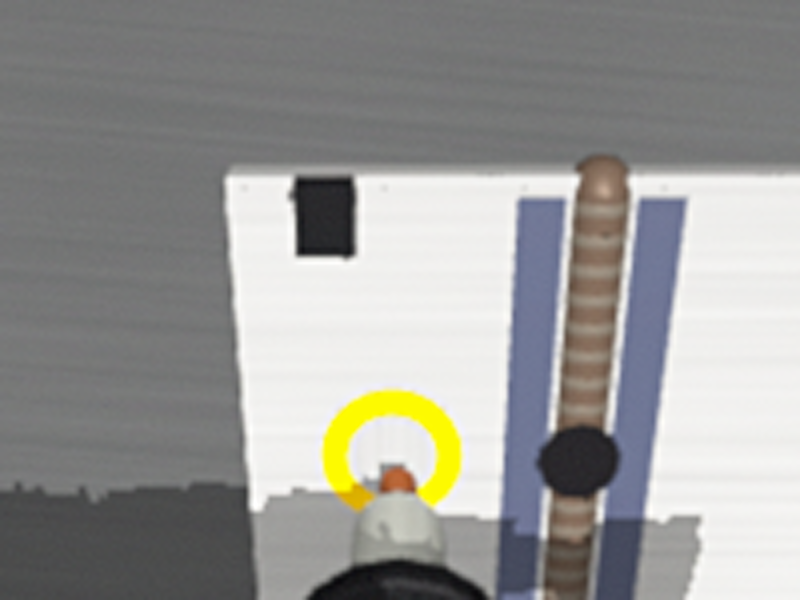

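View pics/s7.png

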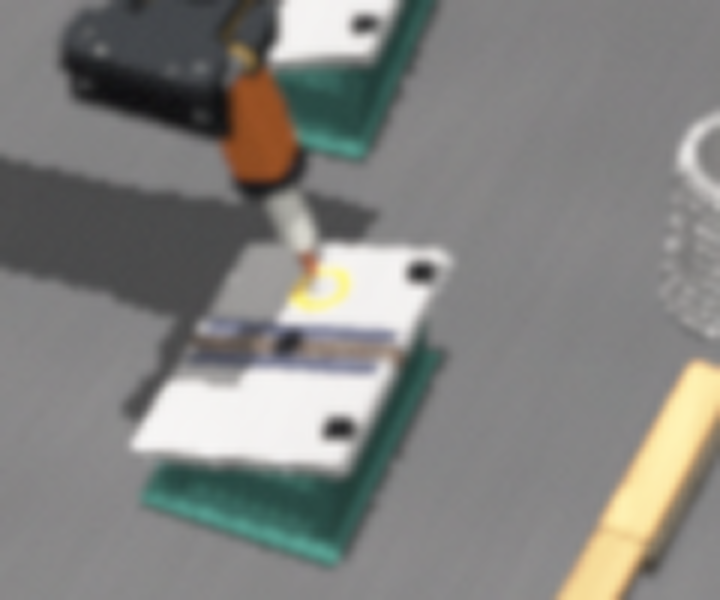

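Tip and ring line up sideways within 1 mm, with about 10–13 mm to go. Approaching along the plate normal.

Request:
servo_tool([
  [0.08, -0.04, -0.03],
  [0.08, 0, -0.03],
  [0.08, 0, -0.03],
  [0.07, 0, -0.03],
  [0, 0, 0],
], yaw=[0, 0, 0, 0, 0])

```text
time: 13.05
position: [0.5456, 0.0378, 0.1771]
tool_rot: [2.183, 0.08, -2.185]
ft_force: [-0.7, -0.0, -1.0]
grip_width: 0.321
```

Request:
servo_tool([
  [0.04, 0, -0.015],
  [0.04, 0, -0.015],
  [0, 0, 0],
  [0, 0, 0],
  [0, 0, 0],
], yaw=[0, 0, 0, 0, 0])

```text
time: 13.55
position: [0.5465, 0.0379, 0.1756]
tool_rot: [2.184, 0.08, -2.184]
ft_force: [-0.2, 0.3, -1.4]
grip_width: 0.317
```

Request:
servo_tool([
  [0.04, 0, -0.015],
  [0.04, 0, -0.015],
  [0, 0, 0],
  [0, 0, 0],
  [0, 0, 0],
], yaw=[0, 0, 0, 0, 0])

```text
time: 14.05
position: [0.5473, 0.0379, 0.1737]
tool_rot: [2.184, 0.08, -2.184]
ft_force: [0.2, 0.2, 0.0]
grip_width: 0.318
```

Run:
```python
from fit import *
T=toolT(); im,d,W=look("wrist"); q,ax=fit(dict(im=im,W=W,T=T))
n=np.array([-.3425,-.0262,.939]); n/=np.linalg.norm(n); ring=np.array([.5925,.0402,.0705])
tip=T[:3,:3]@(q-.129*ax)+T[:3,3]; print(tip,"rel ring",(tip-ring),"h",(tip-ring)@n)
cv2.imwrite("pics/w8.png",cv2.resize(im[40:190,180:380],None,fx=4,fy=4,interpolation=cv2.INTER_CUBIC)[:,:,::-1])
im,d,W=look("scene")
cv2.imwrite("pics/s8.png",cv2.resize(im[150:250,230:350],None,fx=6,fy=6,interpolation=cv2.INTER_CUBIC)[:,:,::-1])
print(ctrl.get_state()['ft_force'])
```

```text
n [0.326 0.001 0.945] tilt 0.3318 4988 5977
axis pt [-0.019   0.0011 -0.003 ]
face low end along ax rel grasp -0.0553 -> g= 0.1333
copper 39 low end [-0.13   -0.1276 -0.1234 -0.1174]
[0.59233722 0.04009181 0.07072021] rel ring [-0.00016278 -0.00010819  0.00022021] h 0.00026539781001842365
[ 0.5910579   0.14023254 -0.22341721]
```

View pics/w8.png

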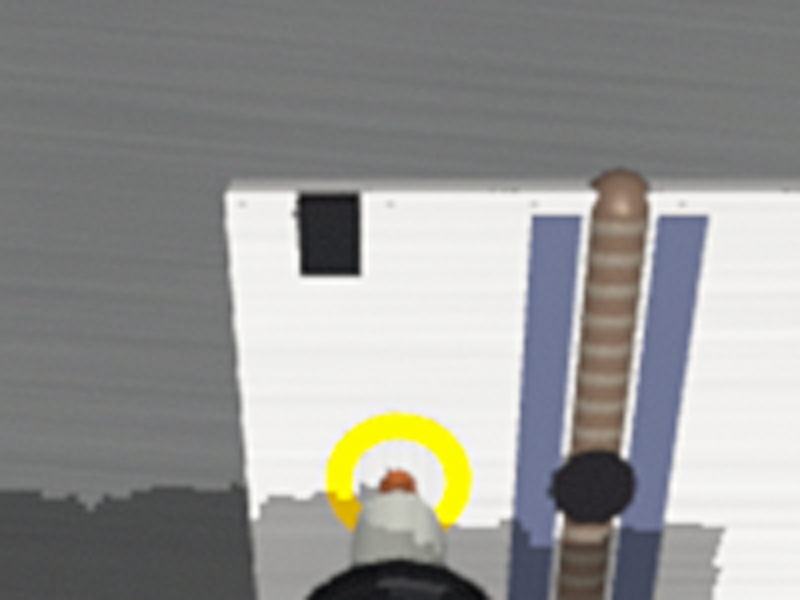

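View pics/s8.png

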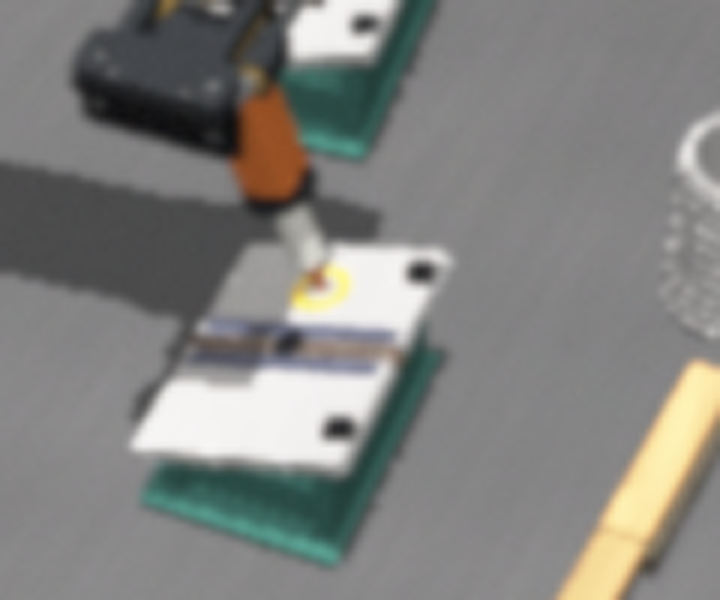

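Contact has begun: about 1.8 N on the tip, so it's ~1.5 mm in. The tip sits in the middle of the ring. Pressing about 4.5 mm more.

Request:
servo_tool([
  [0.04, 0, -0.015],
  [0.04, 0, -0.015],
  [0.04, 0, -0.015],
  [0.03, 0, -0.01],
  [0, 0, 0],
], yaw=[0, 0, 0, 0, 0])

```text
time: 14.65
position: [0.5486, 0.0381, 0.1698]
tool_rot: [2.184, 0.08, -2.184]
ft_force: [-0.5, -0.3, 0.5]
grip_width: 0.32
```

Request:
servo_tool([
  [0, 0, 0],
  [0, 0, 0],
  [0, 0, 0],
  [0, 0, 0],
  [0, 0, 0],
], yaw=[0, 0, 0, 0, 0])

```text
time: 15.15
position: [0.5486, 0.038, 0.1698]
tool_rot: [2.184, 0.08, -2.184]
ft_force: [-0.8, 0.5, 1.9]
grip_width: 0.321
```

Run:
```python
from fit import *
F=[]
for i in range(4):
    T=toolT(); im,d,W=look("wrist"); F.append(ctrl.get_state()['ft_force'])
q,ax=fit(dict(im=im,W=W,T=T))
n=np.array([-.3425,-.0262,.939]); n/=np.linalg.norm(n); ring=np.array([.5925,.0402,.0705])
tip=T[:3,:3]@(q-.129*ax)+T[:3,3]; r=tip-ring; print("rel ring in-plane",r-n*(r@n),"h",r@n,"ang",np.arccos(T[:3,:3]@ax@n))
F=np.mean(F,0); print("F",F,"along n minus weight",(F+[0,0,1.9])@n,T[:3,3])
cv2.imwrite("pics/w9.png",cv2.resize(im[40:190,180:380],None,fx=4,fy=4,interpolation=cv2.INTER_CUBIC)[:,:,::-1])
```

```text
n [ 0.325 -0.001  0.946] tilt 0.3312 4972 5988
axis pt [-0.019   0.0012 -0.0031]
face low end along ax rel grasp -0.055 -> g= 0.133
copper 20 low end [-0.1248 -0.1244 -0.1215 -0.1177]
rel ring in-plane [-1.87917009e-04 -2.14459099e-04 -7.45265218e-05] h -0.00384952201115219 ang 0.01940136800311497
F [-0.84186479 -0.13402882  1.83449457] along n minus weight 3.799084541878164 [0.54862766 0.03801975 0.16979409]
```

View pics/w9.png

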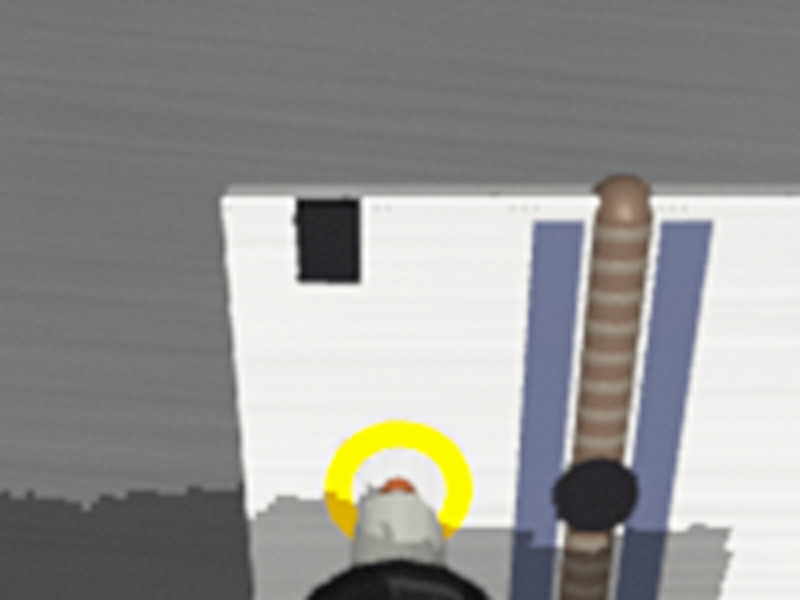

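The plate is pushing back with 3.8 N along its normal, about 5.6 mm of spring travel. The probe is centred, 0.02 rad off square, and steady. Handing in.

```bash
python3 -c "
from h import *
s=ctrl.get_state();print(s['time'],s['ft_force'],s['grip_width'],abs(s['qd']).max())
print(ctrl.close_job())"
```

```text
15.35 [-0.71634594 -0.07512392  1.63506442] 0.32475639187809874 0.0011205503455886615
the job is handed in; nothing more can be done
None
```

I took the orange probe out of its holder, pointed it at the black dot, then pressed its tip inside the yellow ring. I handed in at 15.35 s of robot time with the probe still held there. The interface gives no verdict, so the results below are my own measurements.

- **Tilt:** The gripper cannot tilt, so I swung the probe about 19–20° in the grip. To do that I lifted it until only the thin rod was in the holder hole and pushed sideways with about 4 N. I then raised the grip to 40 N.
- **Pointing at the dot:** The probe was held still for about 2 s with the tip about 80 mm from the dot. The fitted aim error was about 3 mm.
- **Final hold:**
  - The tip was less than 1 mm from the ring centre by fit, and the camera calibration is good to about 2 mm.
  - The probe was about 0.02 rad from square to the plate.
  - The plate pushed back with about 3.8 N, which means the spring is about 5.6 mm in.
  - The arm was at rest.

**Disagreements:** My first rough fit gave a tilt of 0.374 rad, while the later fits gave 0.332 rad; the plate slopes 0.352 rad. The press estimated from position alone was about 4 mm, against 5.6 mm from the force. Both readings in each pair are within the limits.

I did not take a last picture of the other objects. I saw no sign of contact with the blue-ring plate, the turquoise look-alike or the bystanders.

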